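# Build the sieve stack on the shaker

### The job

Get the sieve shaker ready to grade a sample of dry mushroom substrate: build the stack on its catch pan one piece at a time, first the sieve with the finest mesh, then the middle one, then the coarsest, and close it with the lid. Set every piece down gently, without dropping it, level and fully seated in the one below. Leave the lamp, culture dishes, jar and brush undisturbed.

Things in the scene. Friction and masses are not known exactly. Their poses are not given: they have to be found in the camera images.
- pan_rim (a point): Sieve shaker, fixed, left or right of the rest: round grey housing 144 mm across, 55 high; on it a 92 mm sprung plate and an open steel catch pan, 66 mm outside, 58 inside. Point: centre of the pan's rim, its top, 95 mm above the bench. Seated centres above it: finest 11.5 mm, middle 43.5, coarsest 75.5, lid 106.5. Seats have 1.5 mm play all round; tapered skirts guide in from 5 mm off.
- sieve_fine_center (a point): FINEST sieve: mesh an almost closed light grey sheet. Loose steel, 0.12 kg. Round frame 66 to 69 mm outside, 58 inside, 41 high; lowest 9 mm is a skirt (tapers 55 to 46 mm) that drops into the piece below till the frame's shoulder rests on its rim. Point: on the axis, 20.5 mm above the foot, z up. Grip the frame's width 10 mm above this point, so fingertips stay above the shoulder.
- sieve_medium_center (a point): MIDDLE sieve: mesh a grid of thin wires, seven each way, with 6 mm openings. Otherwise the same as the finest sieve: 66 to 69 mm outside, 58 inside, 41 high, 9 mm tapered skirt, 0.12 kg, loose. Point: on the axis, half-way up, 20.5 mm above the foot, z up. Grip the frame 10 mm above this point, fingertips above the shoulder.
- sieve_coarse_center (a point): COARSEST sieve: only two thick wires each way, with 15 mm openings, the bench showing through. Otherwise the same as the finest sieve: 66 to 69 mm outside, 58 inside, 41 high, 9 mm tapered skirt, 0.12 kg, loose. Point: on the axis, half-way up, 20.5 mm above the foot, z up. Grip the frame 10 mm above this point, fingertips above the shoulder.
- lid_center (a point): Lid of the stack, loose, steel, 0.1 kg: disc 66 mm across, 4 thick, with the same 9 mm tapered skirt below and an upright black knob, 22 mm across, on top. Stands on its skirt, 39 mm high; disc top 13 mm and knob 13 to 39 mm above the foot. Point: on the axis, half-way up, 19.5 mm above the foot, z up. Grip the knob about 15 mm above this point.
- lamp: Bystander: small spirit lamp of clear glass with a glass cap, 60 mm across, 70 mm high, loose, among the sieves. Origin: centre of its underside. Leave it alone.
- dishes: Bystander: stack of three closed clear culture dishes with tan medium and white growth, 59 mm across, 44 mm high, loose (one body), among the sieves. Origin: centre of its underside. Leave it alone.
- jar: Bystander: amber glass jar with a steel cap, 76 mm across, 115 mm high, loose, beyond the sieves. Origin: centre of its underside. Leave it alone.
- brush: Bystander: wooden sieve brush lying on the bench, 165 mm long along its y axis, 30 to 45 mm wide, about 18 mm high, loose, beyond the sieves. Origin: at bench level, about half-way along. Leave it alone.
- scale: Bystander: white bench scale with a round steel pan, 190 by 155 mm, 57 mm high, fixed; it stands on the side of the bench where the shaker is not. Origin: centre of its underside. Nothing goes on it.

How it is judged:
On the way, in this order (a step that is already met when the one before it is completed fails the run):
1. the finest sieve is seated on the shaker's catch pan and let go (horizontal distance between sieve_fine_center and pan_rim below 0.004 m and z of sieve_fine_center in the frame of pan_rim between 0.0085 and 0.0145 m and angle between sieve_fine_center's own z axis and vertical below 0.06 rad and contact force between the fingers and sieve_fine below 0.05 N), for 0.2 s.
2. the middle sieve is seated on the finest and let go (horizontal distance between sieve_medium_center and sieve_fine_center below 0.004 m and z of sieve_medium_center in the frame of sieve_fine_center between 0.029 and 0.035 m and angle between sieve_medium_center's own z axis and vertical below 0.06 rad and contact force between the fingers and sieve_medium below 0.05 N), for 0.2 s.
3. the coarsest sieve is seated on the middle one and let go (horizontal distance between sieve_coarse_center and sieve_medium_center below 0.004 m and z of sieve_coarse_center in the frame of sieve_medium_center between 0.029 and 0.035 m and angle between sieve_coarse_center's own z axis and vertical below 0.06 rad and contact force between the fingers and sieve_coarse below 0.05 N), for 0.2 s.
4. the lid is seated on the coarsest sieve and let go (horizontal distance between lid_center and sieve_coarse_center below 0.004 m and z of lid_center in the frame of sieve_coarse_center between 0.028 and 0.034 m and angle between lid_center's own z axis and vertical below 0.06 rad and contact force between the fingers and lid below 0.05 N), for 0.2 s.
At the end, for the whole second after the job is handed in: On the shaker's catch pan stand, from the bottom up, the finest, the middle and the coarsest sieve and the lid, each within 4 mm of centred on the piece below, its height above it within 3 mm of fully seated, level within 0.06 rad, all released and at rest (all of step 1 and all of step 2 and all of step 3 and all of step 4 and linear speed of each of sieve_fine, sieve_medium, sieve_coarse, lid below 0.02 m/s); the robot touches nothing.
It fails at once if a sieve or the lid is dropped (falls free by more than about 25 mm) ((linear speed of sieve_fine above 0.7 m/s and contact force between the fingers and sieve_fine below 0.01 N) or (linear speed of sieve_medium above 0.7 m/s and contact force between the fingers and sieve_medium below 0.01 N) or (linear speed of sieve_coarse above 0.7 m/s and contact force between the fingers and sieve_coarse below 0.01 N) or (linear speed of lid above 0.7 m/s and contact force between the fingers and lid below 0.01 N)).
It fails at once if the spirit lamp is shifted by more than 20 mm or tipped (distance of lamp from where it was at the start of the episode above 0.02 m or angle between lamp's own z axis and vertical above 0.35 rad).
It fails at once if the stack of culture dishes is shifted by more than 20 mm or tipped (distance of dishes from where it was at the start of the episode above 0.02 m or angle between dishes's own z axis and vertical above 0.35 rad).
It fails at once if the amber jar is shifted by more than 20 mm or tipped (distance of jar from where it was at the start of the episode above 0.02 m or angle between jar's own z axis and vertical above 0.35 rad).
It fails at once if the sieve brush is shifted by more than 20 mm (distance of brush from where it was at the start of the episode above 0.02 m).
It also fails if it takes over 90 s, if anything falls off the work surface, if the arm or the gripper's body presses on something with over 40 N, if the wrist force passes 120 N, or if a joint passes its speed limit or range.

### The arm

A 6-joint arm with a two-finger parallel gripper is mounted at the origin on the work surface. World frame = base frame: x ahead of the robot, y to its left, z up, the work surface at z = 0. Lengths are in m, angles in rad, forces in N, time in s.
With the tool pointing down it reaches from about 0.425 to 0.95 m from the base axis. Payload 3.5 kg.
Tool frame: the origin (TCP) lies between the finger pads; the fingertips stand 17 mm ahead of it and the grasp point (between the pads) lies 2 mm behind it (ctrl.tip_reach is the distance from the TCP to the fingertips, in m); z points along the fingers, y is the direction in which the jaws open and shut (so a half turn about z gives the same grasp; the last joint's range is limited). The gripper opens to 85 mm and grips with 20 to 120 N. Pads are 22 mm wide; open, the fingers measure 114 mm over their backs; the gripper's body (76 mm by 85 mm) begins 54 mm behind the grasp point. The pads swing forward as they close: fully open they stand 13 mm farther back than shut.
Start: joints at [1.185, 0.286, 1.577, -0, 1.279, -0.15], TCP at [0.158, 0.656, 0.248] pointing down, gripper open.
Joint ranges: [-2.77, 2.77], [-0.9, 2.22], [0.21, 2.48], [-1.53, 4.67], [0.24, 2.81], [-2.84, 2.84]. Speed limits (rad/s): [2.79, 2.79, 3.14, 3.14, 3.14, 3.14].

### API

Orientations are given as a unit quaternion [x, y, z, w].
In Python, from plant import monitor, imaging, workorder, ctrl gives the robot as it stands.
- The arm moves only by the tool send_rows, never from a script. Its argument "rows" is a list of rows, each a list of 4 numbers: the shift along the world's x, y, z normalised to -1 to 1, where 1 is 0.3 m, then the turn about the world's z normalised to -1 to 1, where 1 is 360 degrees. A call has 1 to 20 rows; each row is the pose to reach, as a shift and turn from the pose commanded when the call began, turning the shorter way round; what a row does not reach only later rows make up. A row lasts 1/8 s, in which the tool goes at most 62.5 mm and 10.7 degrees, less where a joint would pass 70% of its speed; a pose out of reach is approached as far as the arm can. A call with a number of a shift or a turn outside -1 to 1 is refused whole. A call with a gripper value outside its range is refused whole. "jaw" is the closure, from 0 (fully open) to 1 (shut), set as the call begins (left out, the last holds). The fingers move at their own pace and stop on an object; "newtons" is the grip in N (left out, the last holds). Time passes only in rows, so rows that repeat a pose let the fingers close. It gives the time, the measured TCP pose, the force and the opening at its end, in the units of the state.
- monitor.get_state(): the state, without advancing time (a new reading comes with each control period).
- imaging.read_camera(name): name is "scene" or "top" or "wrist"; returns the picture (480x640x3 uint8, red, green, blue); there is no depth.
- imaging.calibration(name): a dict with "intrinsics" (3x3 intrinsics, pixels), "dist_coeffs" ([k1, k2, p1, p2, k3] as OpenCV has them; the pictures are not rectified), "cam_to_world" (4x4, takes a point from camera to world coordinates). Camera axes: x right, y up, looking along -z (the intrinsics and any distortion apply to the point x, -y, -z); pixel columns grow to the right and rows downward; lengths in m; the calibration is good to about 2 mm. A picture is of the moment at which its call begins: read the wrist's pose just before it. calibration takes no time and is no camera call; for the wrist camera it gives the pose at the moment of the call.
- workorder.sign_off(): hands the job in, once; it reports no verdict.
The state is a dict: "time": time; "qpos": joint angles; "dq": joint speeds; "joint_efforts": joint torques, N m; "eef_pos": TCP position; "tcp_rot": TCP orientation; "contact_force": force on the tool from outside, world axes, zero at the start; "wrist_torque": the same for the moment, N m; "opening": opening from 0.0 (shut) to 1.0 (fully open).
Only numpy, scipy, OpenCV 4.12 (cv2) and the standard library are available. Lean on these libraries where they do the work, as an engineer would, in place of code of your own. Each camera call takes 0.05 s, during which the arm holds its last target.

## Working session

There is one attempt and no reset: what is moved stays moved. The work goes in short steps, Python scripts to look and compute and a tool call to move; the robot and the scene stay as the last step left them, time stands still between calls to the robot, and variables do not carry over. Pictures are saved under pics/ and viewed, and the job is handed in when it is done.

Besides the shell and the picture viewer there is one more tool, called as name(argument=value, ...) on one line, values as JSON. send_rows: Moves the arm, as the interface text tells. Scaled input: -1 to 1 covers 0.3 m each way for a shift and 360 degrees each way for a turn. Its arguments: {"type":"object","properties":{"rows":{"type":"array"},"jaw":{"type":"number"},"newtons":{"type":"number"}},"required":["rows"]}

```bash
mkdir -p pics; ls; cat > h.py <<'E'
import numpy as np,cv2
from plant import monitor, imaging, workorder, ctrl
def cal(n):
    c=imaging.calibration(n);return np.array(c["intrinsics"],float),np.array(c["dist_coeffs"],float),np.array(c["cam_to_world"],float)
def ray(n,u,v,c=None):
    K,d,T=c or cal(n)
    p=cv2.undistortPoints(np.array([[[u,v]]],float),K,d)[0,0]
    r=T[:3,:3]@np.array([p[0],-p[1],-1]);return T[:3,3],r
def atz(n,u,v,z,c=None):
    o,r=ray(n,u,v,c);return o+r*(z-o[2])/r[2]
def proj(n,P,c=None):
    K,d,T=c or cal(n)
    q=(np.array(P,float).reshape(-1,3)-T[:3,3])@T[:3,:3]
    q=q*np.array([1,-1,-1]);return cv2.projectPoints(q,np.zeros(3),np.zeros(3),K,d)[0][:,0]
def shot(n,f):
    im=imaging.read_camera(n);cv2.imwrite(f,im[:,:,::-1]);return im
E
python3 - <<'E'
from h import *
for n in("scene","top","wrist"):
    c=cal(n);print(n,c[0].round(1).tolist(),c[1],c[2].round(3).tolist());shot(n,f"pics/{n}0.png")
s=monitor.get_state();print(s)
E
```

```text
pics
scene [[445.0, 0.0, 311.8], [0.0, 445.0, 238.3], [0.0, 0.0, 1.0]] [-0.08635443  0.          0.          0.          0.        ] [[-0.851, -0.331, 0.407, 0.951], [0.524, -0.517, 0.676, 0.602], [-0.013, 0.789, 0.614, 0.646], [0.0, 0.0, 0.0, 1.0]]
top [[468.7, 0.0, 318.2], [0.0, 468.7, 242.3], [0.0, 0.0, 1.0]] [-0.08129605  0.          0.          0.          0.        ] [[0.017, 0.99, -0.139, 0.474], [-1.0, 0.015, -0.018, -0.001], [-0.016, 0.139, 0.99, 0.998], [0.0, 0.0, 0.0, 1.0]]
wrist [[422.8, 0.0, 323.0], [0.0, 422.8, 247.0], [0.0, 0.0, 1.0]] [-0.00945216  0.          0.          0.          0.        ] [[0.234, -0.928, -0.291, 0.083], [0.972, 0.222, 0.071, 0.674], [-0.001, -0.3, 0.954, 0.373], [0.0, 0.0, 0.0, 1.0]]
{'time': 0.15, 'qpos': array([ 1.18495060e+00,  2.87028142e-01,  1.57785802e+00,  2.58326675e-05,
        1.27855201e+00, -1.50020276e-01]), 'dq': array([-0.00069087, -0.00255278, -0.00331113,  0.00175331,  0.00020313,
       -0.00179549]), 'joint_efforts': array([-9.95145342e-05, -4.06603360e+01, -2.93141574e+01, -1.99991227e-04,
        4.00397359e-03,  1.75312130e-05]), 'eef_pos': array([0.15750907, 0.6558776 , 0.24721152]), 'tcp_rot': array([ 1.17643340e-01,  9.93055483e-01, -8.86560817e-04, -2.56213914e-04]), 'contact_force': array([-0.4274476 , -0.05397932, -0.43400928]), 'wrist_torque': array([-0.01772032, -0.02047619, -0.01084014]), 'opening': 1.0003396047733042}
```

View pics/top0.png

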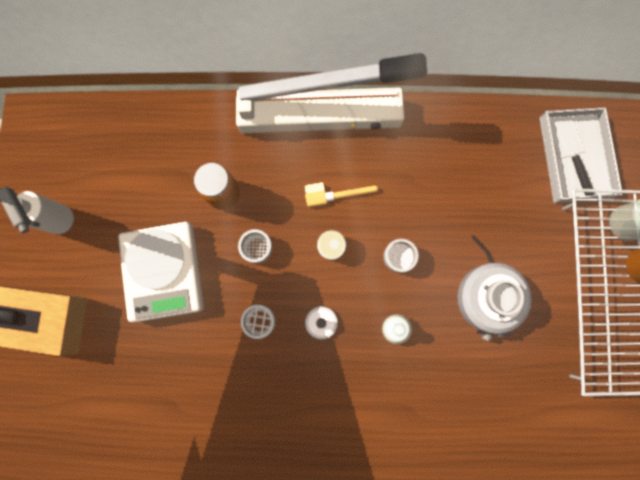

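View pics/scene0.png

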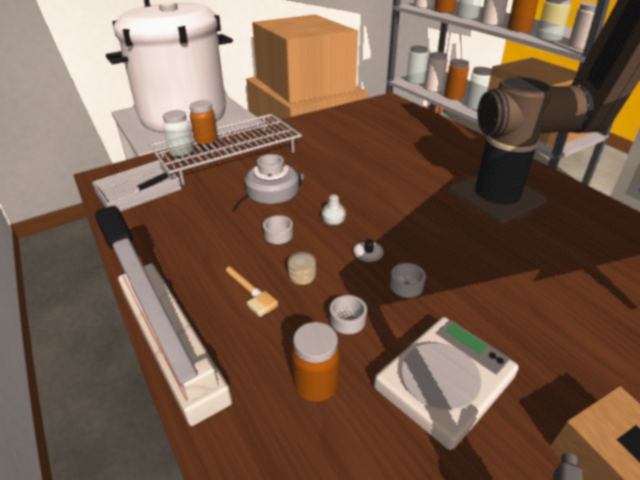

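View pics/wrist0.png

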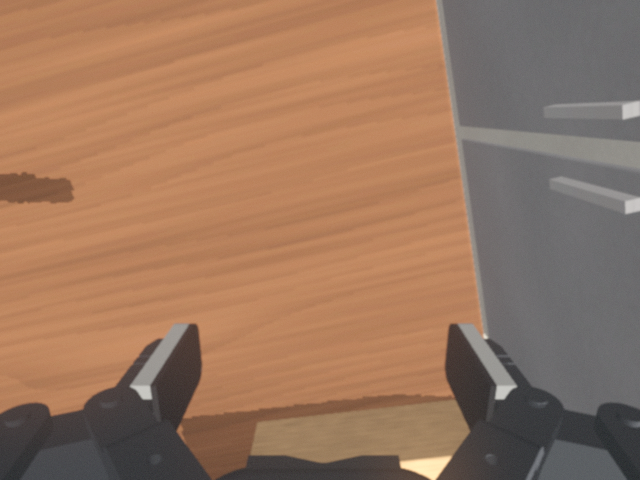

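```bash
python3 - <<'E'
import cv2,numpy as np
im=cv2.imread("pics/top0.png")
f=lambda x0,y0,w,h,s:cv2.resize(im[y0:y0+h,x0:x0+w],None,fx=s,fy=s,interpolation=cv2.INTER_CUBIC)
c=[(255,246),(401,255),(258,322),(321,323)]
t=[f(x-24,y-24,48,48,8)for x,y in c]
cv2.imwrite("pics/c1.png",cv2.resize(np.vstack([np.hstack(t[:2]),np.hstack(t[2:])]),(768,768))[:768])
cv2.imwrite("pics/c2.png",f(450,250,90,90,6))
E
```

```text
(no output)
```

View pics/c1.png

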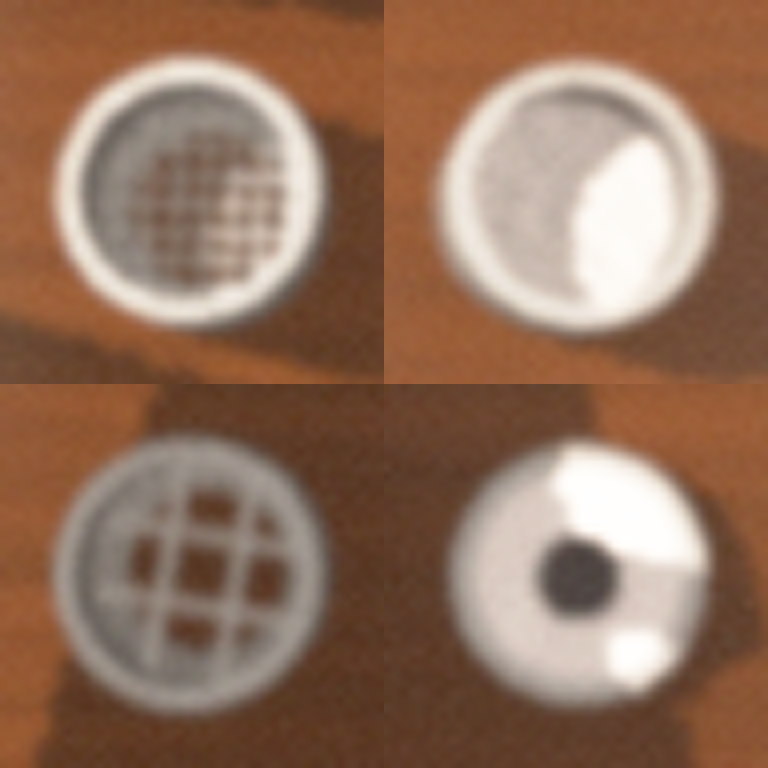

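View pics/c2.png

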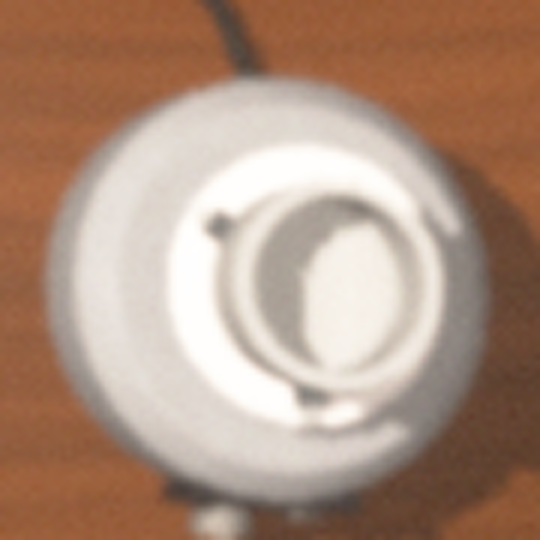

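```bash
python3 - <<'E'
from h import *
for n,u,v,z in [("med",254.5,245.7,.041),("fine",401.7,255.1,.041),("coarse",257.8,321.8,.041),("lid",321.2,323.1,.039),("pan",506.7,298,.095),("lamp",397,329,.05),("dish",331,245,.044),("jar",212,180,.115),("brush",317,195,.018)]:
    p=atz("top",u,v,z);print(n,p.round(4),np.hypot(*p[:2]).round(3))
# scene check
for n,u,v,z in [("med",348,308,.041),("fine",278,223,.041),("coarse",408,273,.041),("lid",369,243,.039),("pan",271,160,.095)]:
    print(n,atz("scene",u,v,z).round(4))
# wrist cam in tcp
from scipy.spatial.transform import Rotation as R
s=monitor.get_state();T=cal("wrist")[2];r=R.from_quat(s["tcp_rot"]).as_matrix()
print(r.round(3),r.T@(T[:3,3]-s["eef_pos"]),(r.T@T[:3,:3]).round(3).tolist(),ctrl.tip_reach)
E
```

```text
med [0.5994 0.1482 0.041 ] 0.617
fine [ 0.5844 -0.1553  0.041 ] 0.605
coarse [0.444  0.1362 0.041 ] 0.464
lid [0.4438 0.0078 0.039 ] 0.444
pan [ 0.4977 -0.35    0.095 ] 0.608
lamp [ 0.4347 -0.1438  0.05  ] 0.458
dish [ 0.6028 -0.0098  0.044 ] 0.603
jar [0.7181 0.2253 0.115 ] 0.753
brush [0.714  0.0214 0.018 ] 0.714
med [0.6032 0.1503 0.041 ]
fine [ 0.5855 -0.1555  0.041 ]
coarse [0.4462 0.1372 0.041 ]
lid [0.4517 0.0156 0.039 ]
pan [ 0.5003 -0.347   0.095 ]
[[-0.972  0.234 -0.001]
 [ 0.234  0.972 -0.002]
 [ 0.    -0.002 -1.   ]] [ 0.07681036 -0.0003303  -0.12564035] [[0.0, 0.954, 0.3], [1.0, 0.0, -0.001], [-0.001, 0.3, -0.954]] 0.017
```

send_rows(rows=[[0.12, -0.12, 0, 0.01], [0.3, -0.3, 0, 0.02], [0.48, -0.48, 0, 0.03], [0.66, -0.66, 0, 0.0377], [0.82, -0.82, 0, 0.0377], [0.94, -0.94, 0, 0.0377], [1, -1, 0, 0.0377], [1, -1, 0, 0.0377], [1, -1, 0, 0.0377]], jaw=0, newtons=40)

```text
time: 1.27
eef_pos: [0.4574, 0.3563, 0.2479]
tcp_rot: [-0.0, 1.0, 0.0, -0.001]
contact_force: [-1.2, 1.3, 0.5]
opening: 0.998
```

send_rows(rows=[[0.05, -0.12, 0, 0], [0.12, -0.3, 0, 0], [0.2, -0.5, 0, 0], [0.28, -0.7, 0, 0], [0.36, -0.9, 0, 0], [0.4, -1, 0, 0]])

```text
time: 2.02
eef_pos: [0.5779, 0.0558, 0.2483]
tcp_rot: [-0.001, 1.0, 0.0, 0.0]
contact_force: [-1.0, 0.1, 0.0]
opening: 0.997
```

send_rows(rows=[[-0.02, -0.2, 0, 0], [-0.05, -0.4, 0, 0], [-0.1, -0.6, 0, 0], [-0.15, -0.8, 0, 0], [-0.2, -0.95, 0, 0], [-0.2, -1, 0, 0]])

```text
time: 2.78
eef_pos: [0.5174, -0.2442, 0.2482]
tcp_rot: [-0.0, 1.0, 0.0, -0.0]
contact_force: [-0.3, 0.8, 0.0]
opening: 0.999
```

send_rows(rows=[[-0.03, -0.15, 0.02, 0], [-0.06, -0.3, 0.02, 0], [-0.067, -0.36, 0.02, 0], [-0.067, -0.36, 0.02, 0], [-0.067, -0.36, 0.02, 0], [-0.067, -0.36, 0.02, 0]])

```text
time: 3.52
eef_pos: [0.4981, -0.3501, 0.2543]
tcp_rot: [-0.001, 1.0, 0.0, -0.0]
contact_force: [0.6, -0.4, -0.2]
opening: 0.998
```

```bash
python3 - <<'E'
from h import *
s=monitor.get_state();print(s["time"],s["eef_pos"],s["qpos"].round(3));np.save("panT.npy",cal("wrist")[2])
shot("wrist","pics/w_pan.png");print(proj("wrist",[[.4977,-.35,.095]]))
E
```

```text
3.525 [ 0.49811002 -0.35012003  0.25430637] [-0.779  0.138  1.74   0.     1.264 -2.353]
[[323.64420213 228.85198305]]
```

View pics/w_pan.png

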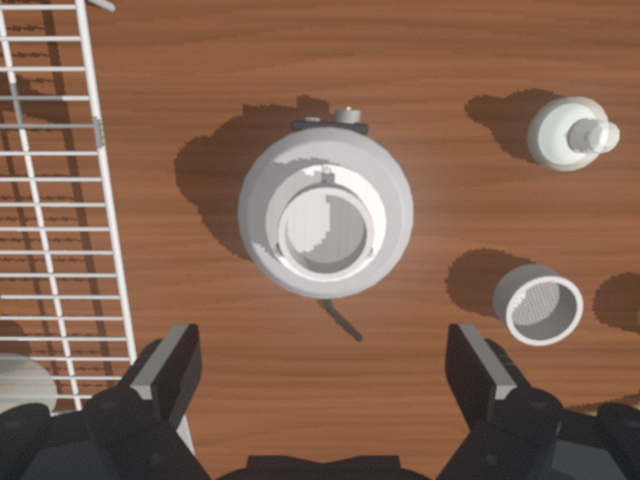

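```bash
cat >> h.py <<'E'
def over(f,out,n,C,r,c,s=5,w=60):
    im=cv2.imread(f);u,v=proj(n,[C],c)[0];x0=max(0,int(u)-w);y0=max(0,int(v)-w)
    a=np.linspace(0,2*np.pi,60)
    im=cv2.resize(im[y0:y0+2*w,x0:x0+2*w],None,fx=s,fy=s,interpolation=cv2.INTER_CUBIC)
    for rr in r:
        P=np.array(C)+np.c_[rr*np.cos(a),rr*np.sin(a),0*a]
        q=((proj(n,P,c)-[x0,y0]+.5)*s-.5)
        for p in q: cv2.circle(im,tuple(int(t) for t in p.round()),1,(0,0,255),-1)
    cv2.imwrite(out,im);print("origin",x0,y0,"centre",(u-x0)*s,(v-y0)*s)
E
python3 - <<'E'
from h import *
c=cal("wrist");over("pics/w_pan.png","pics/o_pan.png","wrist",[.4977,-.35,.095],[.029,.033],c)
E
```

```text
origin 263 168 centre 303.2210106373296 304.2599152579825
```

View pics/o_pan.png

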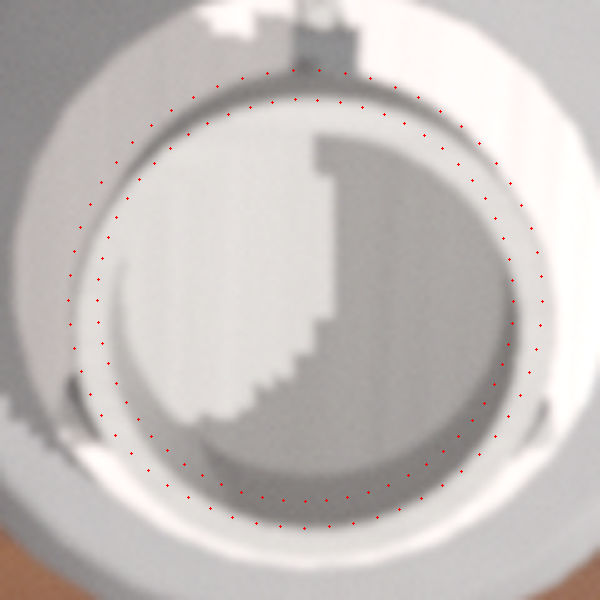

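send_rows(rows=[[0.03, 0.1, 0, 0], [0.1, 0.25, -0.02, 0], [0.18, 0.42, -0.06, 0], [0.25, 0.58, -0.12, 0], [0.289, 0.65, -0.18, 0], [0.289, 0.65, -0.18, 0], [0.289, 0.65, -0.18, 0], [0.289, 0.65, -0.18, 0]])

```text
time: 4.58
eef_pos: [0.5844, -0.1579, 0.2015]
tcp_rot: [0.0, 1.0, -0.001, 0.001]
contact_force: [0.1, -1.1, 0.8]
opening: 0.998
```

```bash
python3 - <<'E'
from h import *
c=cal("wrist");s=monitor.get_state();print(s["time"],s["eef_pos"])
shot("wrist","pics/w_fine.png")
over("pics/w_fine.png","pics/o_fine.png","wrist",[.5890,-.1535,.041],[.029,.033],c)
T=np.load("panT.npy");print("pan",atz("wrist",326.1,234.1,.095,(c[0],c[1],T)))
E
```

```text
4.575 [ 0.5844364  -0.15788832  0.20154999]
origin 269 174 centre 302.8828257202841 303.8555687533659
pan [ 0.50154749 -0.34799187  0.095     ]
```

View pics/o_fine.png

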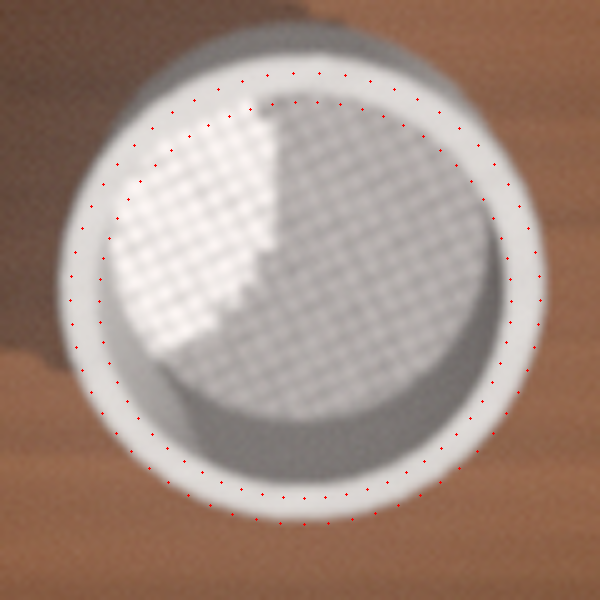

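send_rows(rows=[[0.006, 0.005, -0.05, 0], [0.011, 0.01, -0.15, 0], [0.011, 0.01, -0.27, 0], [0.011, 0.01, -0.38, 0], [0.011, 0.01, -0.47, 0], [0.011, 0.01, -0.53, 0], [0.011, 0.01, -0.565, 0], [0.011, 0.01, -0.57, 0], [0.011, 0.01, -0.57, 0], [0.011, 0.01, -0.57, 0]])

```text
time: 5.88
eef_pos: [0.5884, -0.154, 0.0305]
tcp_rot: [-0.001, 1.0, -0.0, 0.001]
contact_force: [0.7, -0.1, -0.2]
opening: 1.005
```

```bash
python3 - <<'E'
from h import *
s=monitor.get_state();print(s["time"],s["eef_pos"],s["contact_force"])
print(atz("wrist",328,232,.041)[:0]);shot("wrist","pics/w_f2.png")
E
```

```text
5.875 [ 0.58835957 -0.15397317  0.03049828] [ 0.71807377 -0.06540609 -0.18830634]
[]
```

View pics/w_f2.png

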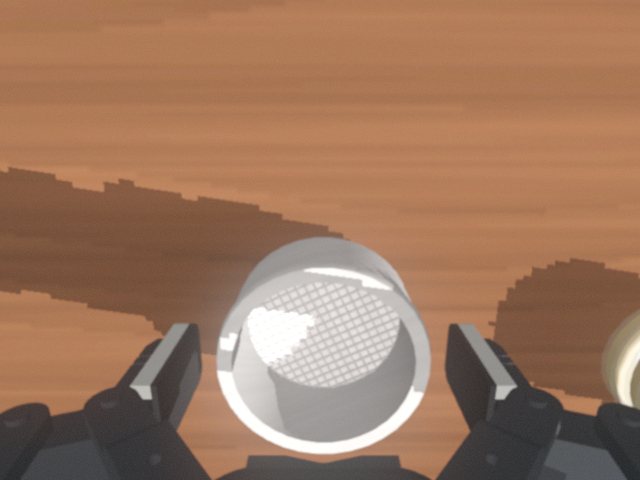

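```bash
python3 - <<'E'
from h import *
print(atz("wrist",324,358,.041))
E
```

```text
[ 0.58380662 -0.15388719  0.041     ]
```

send_rows(rows=[[0, 0, -0.004, 0], [0, 0, -0.004, 0], [0, 0, -0.004, 0], [0, 0, -0.004, 0], [0, 0, -0.004, 0], [0, 0, -0.004, 0], [0, 0, -0.004, 0], [0, 0, -0.004, 0]], jaw=1, newtons=40)

```text
time: 6.92
eef_pos: [0.5882, -0.154, 0.029]
tcp_rot: [-0.001, 1.0, -0.0, 0.001]
contact_force: [-0.1, -0.3, 6.1]
opening: 0.768
```

send_rows(rows=[[0, 0, 0.02, 0], [0, 0, 0.08, 0], [0, 0, 0.18, 0], [0, 0, 0.3, 0], [0, 0, 0.4, 0], [-0.03, -0.06, 0.42, 0], [-0.08, -0.18, 0.42, 0], [-0.14, -0.32, 0.42, 0], [-0.2, -0.46, 0.42, 0], [-0.25, -0.57, 0.42, 0], [-0.28, -0.63, 0.42, 0], [-0.288, -0.648, 0.417, 0], [-0.288, -0.648, 0.417, 0], [-0.288, -0.648, 0.417, 0], [-0.288, -0.648, 0.417, 0]])

```text
time: 8.8
eef_pos: [0.5016, -0.3472, 0.1532]
tcp_rot: [-0.001, 1.0, 0.0, 0.0]
contact_force: [0.4, 0.0, -1.8]
opening: 0.772
```

```bash
python3 - <<'E'
from h import *
s=monitor.get_state();print(s["time"],s["eef_pos"],s["contact_force"],s["opening"])
shot("wrist","pics/w_f3.png")
t=shot("top","pics/t_f3.png");cv2.imwrite("pics/t_f3c.png",cv2.resize(t[230:370,420:600,::-1],None,fx=4,fy=4))
t=shot("scene","pics/s_f3.png");cv2.imwrite("pics/s_f3c.png",cv2.resize(t[80:220,190:370,::-1],None,fx=4,fy=4))
E
```

```text
8.8 [ 0.50164165 -0.34715033  0.15321962] [ 0.40251529  0.02510099 -1.80086371] 0.7721865429903187
```

View pics/w_f3.png

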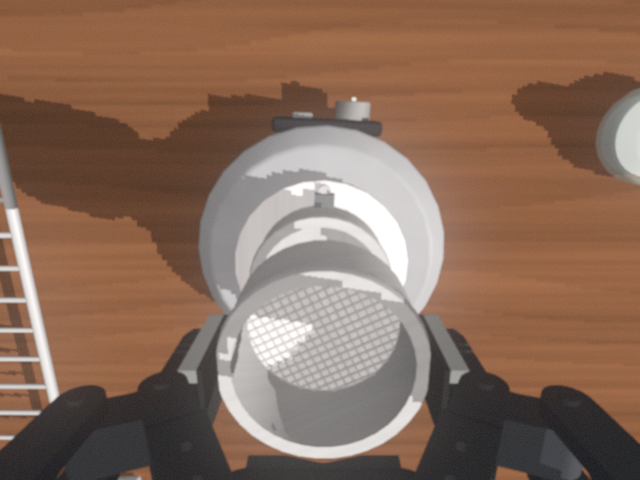

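View pics/s_f3c.png

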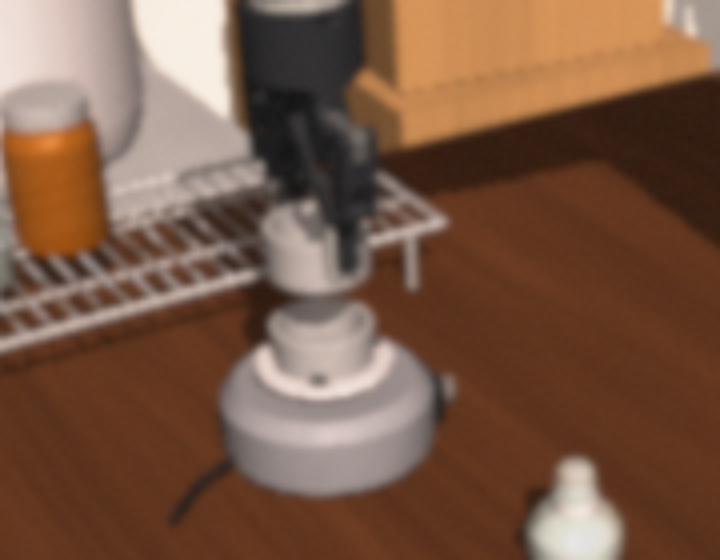

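send_rows(rows=[[0, -0.003, -0.02, 0], [0, -0.003, -0.05, 0], [0, -0.003, -0.075, 0], [0, -0.003, -0.09, 0], [0, -0.003, -0.1, 0], [0, -0.003, -0.107, 0], [0, -0.003, -0.112, 0], [0, -0.003, -0.112, 0]])

```text
time: 9.95
eef_pos: [0.5012, -0.349, 0.1197]
tcp_rot: [-0.001, 1.0, -0.0, 0.0]
contact_force: [-0.3, -0.6, -1.5]
opening: 0.768
```

```bash
python3 - <<'E'
from h import *
s=monitor.get_state();print(s["time"],s["eef_pos"],s["contact_force"],s["opening"],s["wrist_torque"])
shot("wrist","pics/w_f4.png")
E
```

```text
9.95 [ 0.50119055 -0.34900924  0.11968897] [-0.33120235 -0.58210683 -1.49895104] 0.7678156500999291 [0.06633097 0.00052518 0.03910767]
```

View pics/w_f4.png

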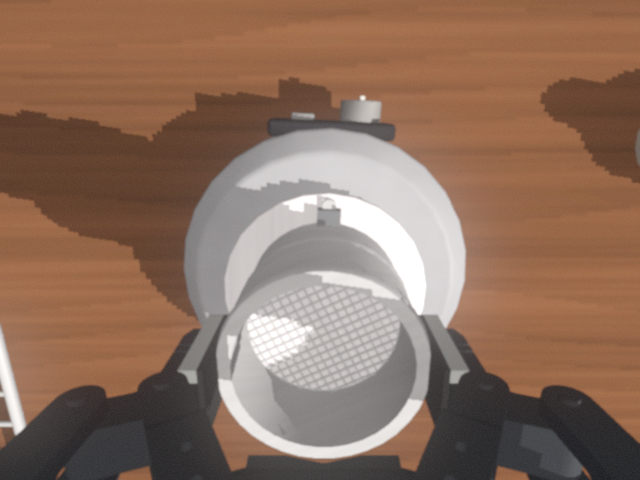

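send_rows(rows=[[0, 0, -0.004, 0], [0, 0, -0.007, 0], [0, 0, -0.01, 0], [0, 0, -0.013, 0], [0, 0, -0.015, 0], [0, 0, -0.015, 0], [0, 0, -0.015, 0]])

```text
time: 10.88
eef_pos: [0.5012, -0.349, 0.1151]
tcp_rot: [-0.001, 1.0, 0.0, 0.0]
contact_force: [0.5, 0.2, -1.4]
opening: 0.769
```

send_rows(rows=[[0, 0, -0.002, 0], [0, 0, -0.004, 0], [0, 0, -0.006, 0], [0, 0, -0.006, 0]])

```text
time: 11.38
eef_pos: [0.5015, -0.3492, 0.1149]
tcp_rot: [-0.001, 1.0, -0.0, 0.0]
contact_force: [-3.3, 2.0, 5.2]
opening: 0.772
```

send_rows(rows=[[0, 0, 0, 0], [0, 0, 0, 0], [0, 0, 0, 0], [0, 0, 0, 0], [0, 0, 0, 0], [0, 0, 0.06, 0], [0, 0, 0.2, 0], [0, 0, 0.38, 0], [0, 0, 0.5, 0], [0, 0, 0.56, 0], [0, 0, 0.57, 0], [0, 0, 0.57, 0], [0, 0, 0.57, 0]], jaw=0)

```text
time: 13.0
eef_pos: [0.5005, -0.3484, 0.2819]
tcp_rot: [-0.0, 1.0, 0.001, -0.001]
contact_force: [0.0, -0.5, -0.7]
opening: 1.0
```

```bash
python3 - <<'E'
from h import *
c=cal("wrist");s=monitor.get_state();print(s["time"],s["eef_pos"],s["contact_force"],s["opening"])
shot("wrist","pics/w_f5.png");np.save("fT.npy",c[2])
over("pics/w_f5.png","pics/o_f5.png","wrist",[.5015,-.348,.127],[.029,.033],c)
t=shot("scene","pics/s_f5.png");cv2.imwrite("pics/s_f5c.png",cv2.resize(t[100:220,210:340,::-1],None,fx=5,fy=5))
E
```

```text
13.0 [ 0.50053698 -0.34842674  0.28192355] [ 0.03698863 -0.54347761 -0.70232724] 0.9995256585293189
origin 263 172 centre 300.71511666367456 304.7780221025637
```

View pics/o_f5.png

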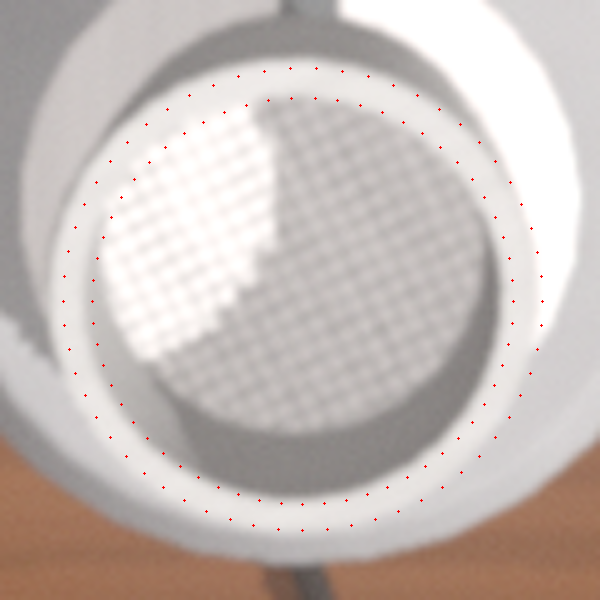

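View pics/s_f5c.png

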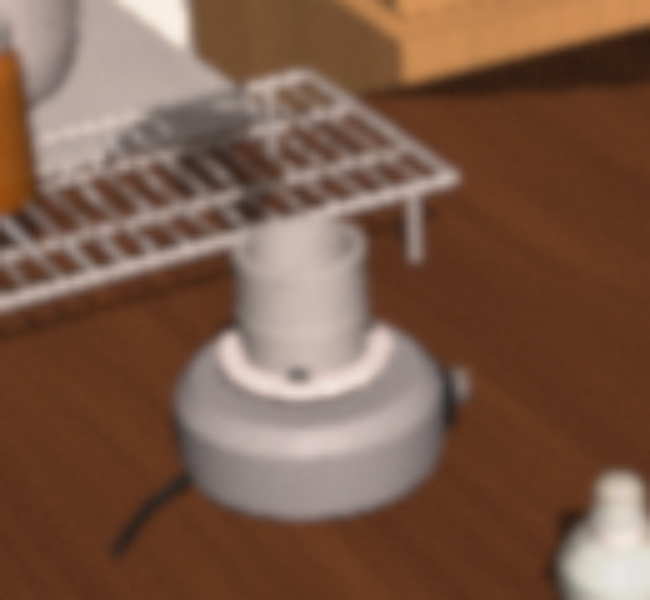

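send_rows(rows=[[0.03, 0.12, 0, 0], [0.08, 0.3, 0, 0], [0.12, 0.5, 0, 0], [0.16, 0.7, 0, 0], [0.2, 0.85, 0, 0]])

```text
time: 13.72
eef_pos: [0.561, -0.0915, 0.2837]
tcp_rot: [-0.001, 1.0, 0.0, -0.0]
contact_force: [0.7, -0.1, 0.3]
opening: 1.006
```

send_rows(rows=[[0.03, 0.18, 0, 0], [0.06, 0.36, 0, 0], [0.09, 0.54, -0.06, 0], [0.12, 0.7, -0.15, 0], [0.138, 0.79, -0.24, 0], [0.138, 0.81, -0.287, 0], [0.138, 0.81, -0.287, 0], [0.138, 0.81, -0.287, 0], [0.138, 0.81, -0.287, 0]])

```text
time: 14.85
eef_pos: [0.6034, 0.148, 0.1999]
tcp_rot: [0.0, 1.0, 0.0, 0.001]
contact_force: [-0.5, 0.1, -1.0]
opening: 0.998
```

```bash
python3 - <<'E'
from h import *
c=cal("wrist");s=monitor.get_state();print(s["time"],s["eef_pos"],s["qpos"].round(2))
shot("wrist","pics/w_m.png")
over("pics/w_m.png","pics/o_m.png","wrist",[.6024,.1495,.041],[.029,.033],c)
E
```

```text
14.85 [0.6033831  0.14800066 0.19988533] [ 0.08  0.21  1.76 -0.    1.17 -1.49]
origin 265 167 centre 301.59238112497576 302.60214666621636
```

View pics/o_m.png

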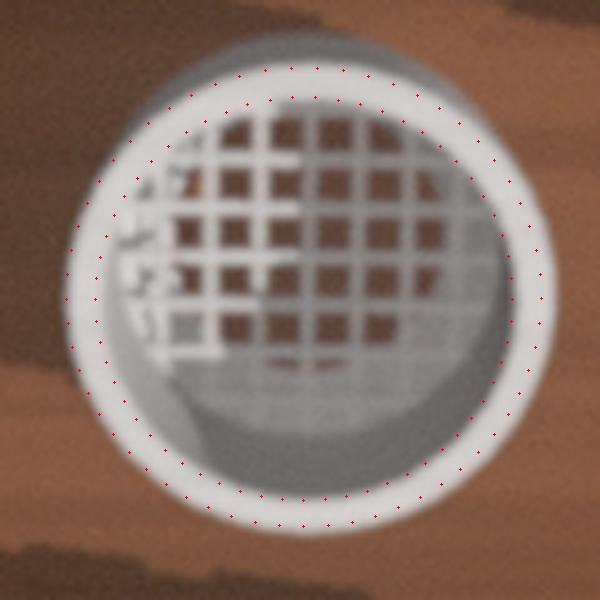

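View pics/w_m.png

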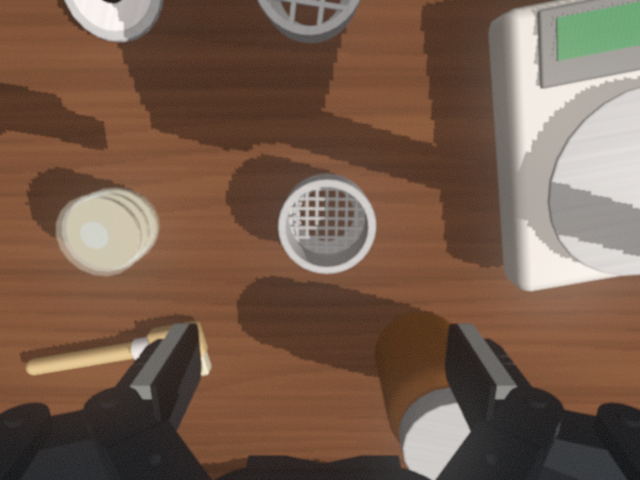

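send_rows(rows=[[0, 0.004, -0.05, 0], [0, 0.006, -0.15, 0], [0, 0.006, -0.27, 0], [0, 0.006, -0.38, 0], [0, 0.006, -0.47, 0], [0, 0.006, -0.53, 0], [0, 0.006, -0.55, 0], [0, 0.006, -0.55, 0], [0, 0.006, -0.55, 0]])

```text
time: 16.02
eef_pos: [0.6036, 0.1509, 0.0346]
tcp_rot: [-0.001, 1.0, 0.0, 0.001]
contact_force: [-0.3, 0.0, -0.5]
opening: 0.996
```

```bash
python3 - <<'E'
from h import *
s=monitor.get_state();print(s["time"],s["eef_pos"],s["contact_force"])
shot("wrist","pics/w_m2.png")
E
```

```text
16.025 [0.6036016  0.1509196  0.03460975] [-0.32019553  0.02013913 -0.49306618]
```

View pics/w_m2.png

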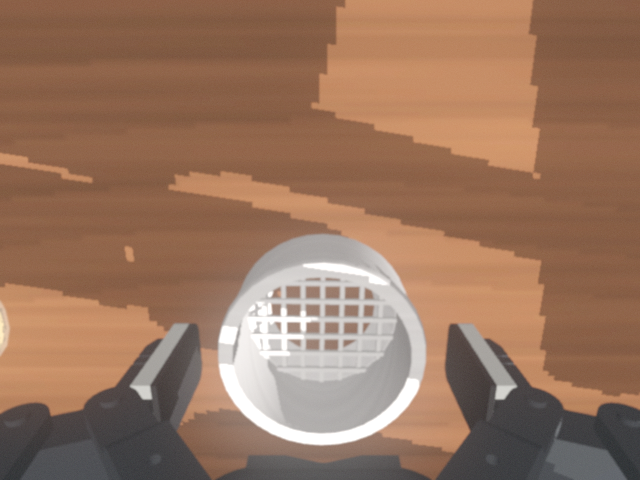

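send_rows(rows=[[0, 0, -0.01, 0], [0, 0, -0.018, 0], [0, 0, -0.018, 0], [0, 0, -0.018, 0]])

```text
time: 16.58
eef_pos: [0.6025, 0.1508, 0.0277]
tcp_rot: [-0.001, 1.0, -0.0, -0.0]
contact_force: [-0.1, 0.5, -0.3]
opening: 1.003
```

send_rows(rows=[[0, 0, 0, 0], [0, 0, 0, 0], [0, 0, 0, 0], [0, 0, 0, 0], [0, 0, 0, 0], [0, 0, 0, 0]], jaw=1)

```text
time: 17.32
eef_pos: [0.6029, 0.1508, 0.0281]
tcp_rot: [-0.001, 1.0, 0.0, 0.0]
contact_force: [0.4, -0.1, 1.7]
opening: 0.766
```

send_rows(rows=[[0, 0, 0.02, 0], [0, 0, 0.1, 0], [0, 0, 0.24, 0], [0, 0, 0.4, 0], [0, 0, 0.52, 0], [0, -0.06, 0.57, 0], [-0.03, -0.18, 0.58, 0], [-0.06, -0.34, 0.58, 0], [-0.1, -0.5, 0.58, 0], [-0.13, -0.66, 0.58, 0], [-0.16, -0.82, 0.58, 0]])

```text
time: 18.7
eef_pos: [0.5526, -0.0973, 0.1998]
tcp_rot: [-0.0, 1.0, 0.0, -0.002]
contact_force: [0.4, 0.2, -2.2]
opening: 0.76
```

send_rows(rows=[[-0.03, -0.17, 0, 0], [-0.06, -0.34, 0, 0], [-0.09, -0.5, 0, 0], [-0.12, -0.65, 0, 0], [-0.15, -0.76, 0, 0], [-0.17, -0.82, 0, 0], [-0.18, -0.846, 0, 0], [-0.18, -0.846, 0, 0], [-0.18, -0.846, 0, 0], [-0.18, -0.846, 0, 0]])

```text
time: 19.95
eef_pos: [0.501, -0.348, 0.2019]
tcp_rot: [-0.001, 1.0, 0.0, 0.0]
contact_force: [-0.1, -0.5, -0.6]
opening: 0.764
```

```bash
python3 - <<'E'
from h import *
s=monitor.get_state();print(s["time"],s["eef_pos"],s["contact_force"])
shot("wrist","pics/w_m3.png")
E
```

```text
19.95 [ 0.5009523  -0.34801328  0.20189895] [-0.12807279 -0.4550309  -0.5980465 ]
```

View pics/w_m3.png

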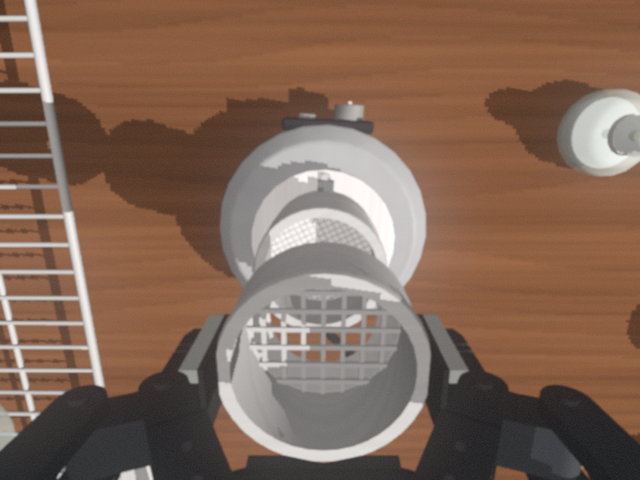

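send_rows(rows=[[0, -0.0035, -0.02, 0], [0, -0.0035, -0.06, 0], [0, -0.0035, -0.1, 0], [0, -0.0035, -0.135, 0], [0, -0.0035, -0.155, 0], [0, -0.0035, -0.165, 0], [0, -0.0035, -0.17, 0], [0, -0.0035, -0.17, 0]])

```text
time: 21.0
eef_pos: [0.5007, -0.3502, 0.1512]
tcp_rot: [-0.001, 1.0, -0.0, 0.0]
contact_force: [0.0, 0.2, -1.7]
opening: 0.765
```

send_rows(rows=[[0, 0, -0.004, 0], [0, 0, -0.007, 0], [0, 0, -0.01, 0], [0, 0, -0.013, 0], [0, 0, -0.014, 0], [0, 0, -0.014, 0], [0, 0, -0.014, 0]])

```text
time: 21.88
eef_pos: [0.5006, -0.3501, 0.1467]
tcp_rot: [-0.001, 1.0, -0.0, 0.0]
contact_force: [-0.2, 0.2, -1.1]
opening: 0.769
```

send_rows(rows=[[0, 0.001, -0.002, 0], [0, 0.001, -0.003, 0], [0, 0.001, -0.004, 0], [0, 0.001, -0.005, 0], [0, 0.001, -0.005, 0]])

```text
time: 22.5
eef_pos: [0.5007, -0.3498, 0.1461]
tcp_rot: [-0.001, 1.0, -0.0, 0.0]
contact_force: [-3.0, 1.8, 6.1]
opening: 0.764
```

Contact at the expected height (0.1461); release and retreat.

send_rows(rows=[[0, 0, 0, 0], [0, 0, 0, 0], [0, 0, 0, 0], [0, 0, 0, 0], [0, 0, 0, 0], [0, 0, 0.06, 0], [0, 0, 0.2, 0], [0, 0, 0.38, 0], [0, 0, 0.5, 0], [0, 0, 0.56, 0], [0, 0, 0.57, 0], [0, 0, 0.57, 0], [0, 0, 0.57, 0]], jaw=0)

```text
time: 24.12
eef_pos: [0.5, -0.3492, 0.3137]
tcp_rot: [-0.001, 1.0, 0.001, -0.001]
contact_force: [-0.6, 1.4, -0.2]
opening: 0.999
```

```bash
python3 - <<'E'
from h import *
c=cal("wrist");s=monitor.get_state();print(s["time"],s["eef_pos"],s["contact_force"],s["opening"])
shot("wrist","pics/w_m5.png")
over("pics/w_m5.png","pics/o_m5.png","wrist",[.5008,-.3491,.159],[.029,.0345],c)
t=shot("scene","pics/s_m5.png");cv2.imwrite("pics/s_m5c.png",cv2.resize(t[90:210,210:340,::-1],None,fx=5,fy=5))
E
```

```text
24.125 [ 0.5000188  -0.34924067  0.31373813] [-0.63800313  1.37152452 -0.15906269] 0.9992007586711924
origin 262 172 centre 303.6309880393185 304.0135286418381
```

View pics/o_m5.png

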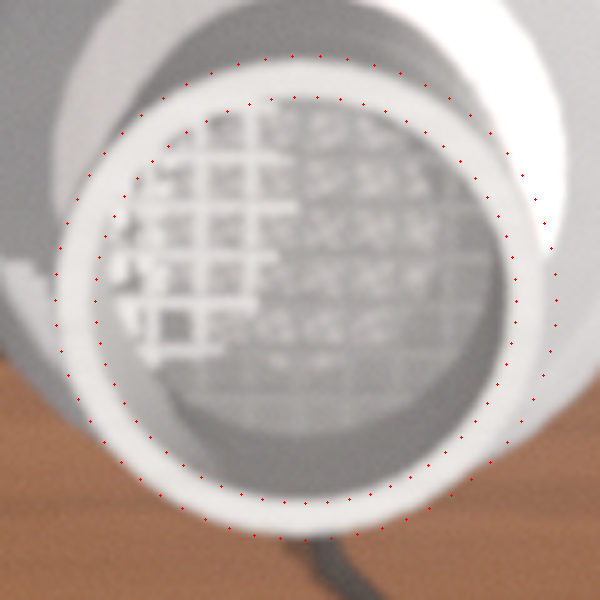

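View pics/s_m5c.png

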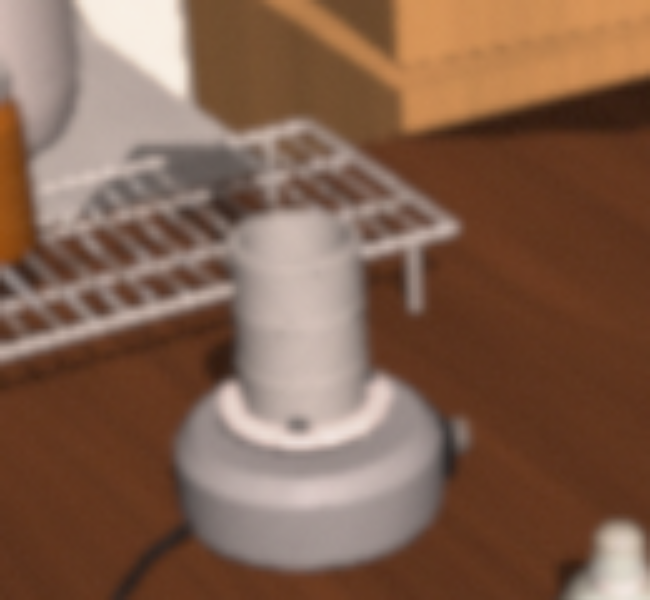

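send_rows(rows=[[0.0, 0.12, 0, 0], [0.02, 0.3, 0, 0], [0.02, 0.5, -0.03, 0], [0.02, 0.7, -0.06, 0], [0, 0.85, -0.1, 0]])

```text
time: 24.85
eef_pos: [0.5003, -0.0925, 0.2855]
tcp_rot: [-0.001, 1.0, 0.0, -0.0]
contact_force: [-0.5, -0.8, -0.3]
opening: 0.999
```

send_rows(rows=[[-0.03, 0.18, -0.03, 0], [-0.06, 0.36, -0.08, 0], [-0.1, 0.54, -0.14, 0], [-0.14, 0.68, -0.2, 0], [-0.17, 0.76, -0.26, 0], [-0.175, 0.773, -0.285, 0], [-0.175, 0.773, -0.285, 0], [-0.175, 0.773, -0.285, 0], [-0.175, 0.773, -0.285, 0]])

```text
time: 25.98
eef_pos: [0.4489, 0.1364, 0.2014]
tcp_rot: [0.0, 1.0, -0.0, 0.001]
contact_force: [0.4, 0.6, 0.7]
opening: 0.999
```

```bash
python3 - <<'E'
from h import *
c=cal("wrist");s=monitor.get_state();print(s["time"],s["eef_pos"],s["qpos"].round(2))
shot("wrist","pics/w_c.png")
over("pics/w_c.png","pics/o_c.png","wrist",[.4475,.138,.041],[.029,.0345],c)
E
```

```text
25.975 [0.44888522 0.13640935 0.20144624] [ 0.08 -0.14  2.11 -0.    1.16 -1.49]
origin 265 166 centre 302.1529646162273 303.08586711229964
```

View pics/o_c.png

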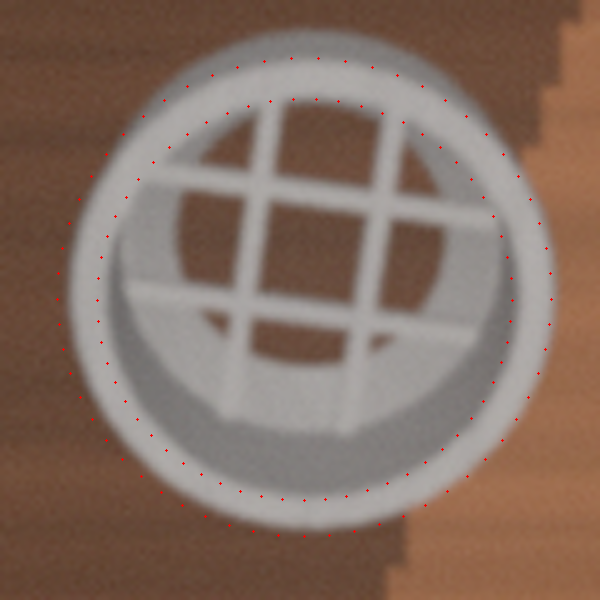

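send_rows(rows=[[-0.004, 0.004, -0.05, 0], [-0.004, 0.005, -0.15, 0], [-0.004, 0.005, -0.27, 0], [-0.004, 0.005, -0.38, 0], [-0.004, 0.005, -0.47, 0], [-0.004, 0.005, -0.53, 0], [-0.004, 0.005, -0.55, 0], [-0.004, 0.005, -0.55, 0], [-0.004, 0.005, -0.55, 0]])

```text
time: 27.15
eef_pos: [0.4475, 0.1387, 0.0364]
tcp_rot: [-0.001, 1.0, 0.0, 0.001]
contact_force: [-0.6, 0.2, 0.8]
opening: 1.001
```

```bash
python3 - <<'E'
from h import *
s=monitor.get_state();print(s["time"],s["eef_pos"],s["contact_force"])
shot("wrist","pics/w_c2.png")
E
```

```text
27.15 [0.44754526 0.1387333  0.03639482] [-0.55192414  0.2177207   0.80385234]
```

View pics/w_c2.png

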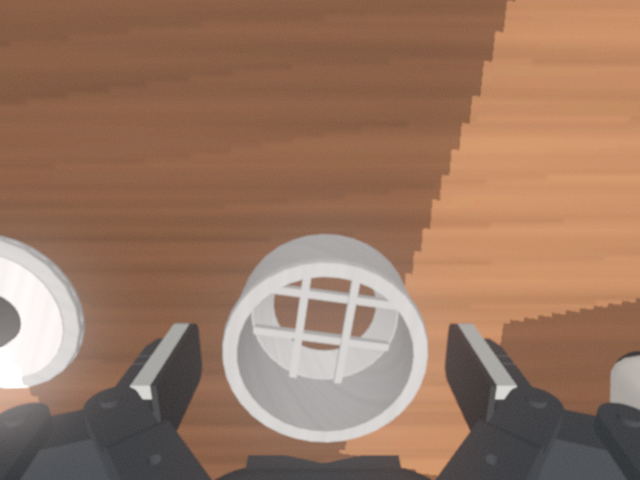

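send_rows(rows=[[0, 0.001, -0.01, 0], [0, 0.001, -0.02, 0], [0, 0.001, -0.023, 0], [0, 0.001, -0.023, 0], [0, 0.001, -0.023, 0]])

```text
time: 27.82
eef_pos: [0.4469, 0.139, 0.0287]
tcp_rot: [-0.001, 1.0, -0.0, 0.0]
contact_force: [-0.5, 0.3, 0.4]
opening: 1.0
```

send_rows(rows=[[0, 0, 0, 0], [0, 0, 0, 0], [0, 0, 0, 0], [0, 0, 0, 0], [0, 0, 0, 0], [0, 0, 0, 0]], jaw=1)

```text
time: 28.58
eef_pos: [0.4473, 0.139, 0.0293]
tcp_rot: [-0.001, 1.0, 0.0, 0.0]
contact_force: [-1.5, -0.2, 5.3]
opening: 0.773
```

send_rows(rows=[[0, 0, 0.02, 0], [0, 0, 0.1, 0], [0, 0, 0.26, 0], [0, 0, 0.44, 0], [0, 0, 0.6, 0], [0, -0.04, 0.67, 0], [0.03, -0.16, 0.69, 0], [0.06, -0.34, 0.69, 0], [0.09, -0.5, 0.69, 0], [0.12, -0.66, 0.69, 0], [0.15, -0.82, 0.69, 0]])

```text
time: 29.95
eef_pos: [0.4913, -0.1084, 0.2349]
tcp_rot: [-0.0, 1.0, 0.0, -0.001]
contact_force: [0.2, -0.3, -1.5]
opening: 0.773
```

send_rows(rows=[[0.02, -0.17, 0, 0], [0.028, -0.34, 0, 0], [0.028, -0.5, 0, 0], [0.028, -0.65, 0, 0], [0.028, -0.75, 0, 0], [0.028, -0.8, 0, 0], [0.028, -0.81, 0, 0], [0.028, -0.81, 0, 0], [0.028, -0.81, 0, 0], [0.028, -0.81, 0, 0]])

```text
time: 31.2
eef_pos: [0.5005, -0.3492, 0.2359]
tcp_rot: [-0.001, 1.0, -0.0, 0.0]
contact_force: [-0.4, -0.2, -1.8]
opening: 0.771
```

```bash
python3 - <<'E'
from h import *
s=monitor.get_state();print(s["time"],s["eef_pos"],s["contact_force"])
shot("wrist","pics/w_c3.png")
E
```

```text
31.2 [ 0.50049129 -0.34921017  0.23591687] [-0.43022501 -0.153317   -1.8486805 ]
```

View pics/w_c3.png

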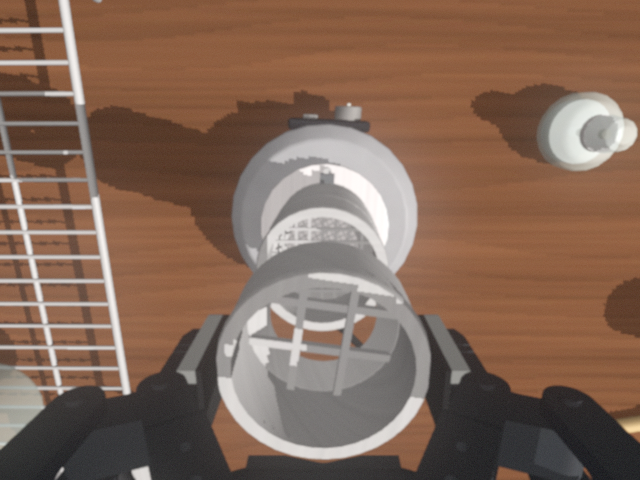

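send_rows(rows=[[0, 0, -0.02, 0], [0, 0, -0.06, 0], [0, 0, -0.1, 0], [0, 0, -0.135, 0], [0, 0, -0.155, 0], [0, 0, -0.165, 0], [0, 0, -0.17, 0], [0, 0, -0.17, 0]])

```text
time: 32.25
eef_pos: [0.5004, -0.3502, 0.1851]
tcp_rot: [-0.001, 1.0, -0.0, 0.0]
contact_force: [-0.2, -0.2, -2.4]
opening: 0.773
```

send_rows(rows=[[0, 0, -0.004, 0], [0, 0, -0.007, 0], [0, 0, -0.01, 0], [0, 0, -0.013, 0], [0, 0, -0.015, 0], [0, 0, -0.015, 0], [0, 0, -0.015, 0]])

```text
time: 33.12
eef_pos: [0.5003, -0.3501, 0.1803]
tcp_rot: [-0.001, 1.0, -0.0, 0.0]
contact_force: [0.3, 0.4, -1.7]
opening: 0.775
```

send_rows(rows=[[0, 0, -0.002, 0], [0, 0, -0.004, 0], [0, 0, -0.005, 0], [0, 0, -0.006, 0], [0, 0, -0.006, 0]])

```text
time: 33.75
eef_pos: [0.5003, -0.3501, 0.1793]
tcp_rot: [-0.001, 1.0, -0.0, 0.0]
contact_force: [-0.9, 1.4, 4.6]
opening: 0.781
```

send_rows(rows=[[0, 0, 0, 0], [0, 0, 0, 0], [0, 0, 0, 0], [0, 0, 0, 0], [0, 0, 0, 0], [0, 0, 0.06, 0], [0, 0, 0.2, 0], [0, 0, 0.38, 0], [0, 0, 0.5, 0], [0, 0, 0.56, 0], [0, 0, 0.57, 0], [0, 0, 0.57, 0], [0, 0, 0.57, 0]], jaw=0)

```text
time: 35.38
eef_pos: [0.4998, -0.3496, 0.347]
tcp_rot: [-0.001, 1.0, 0.001, -0.001]
contact_force: [0.4, 0.6, -0.4]
opening: 0.998
```

```bash
python3 - <<'E'
from h import *
c=cal("wrist");s=monitor.get_state();print(s["time"],s["eef_pos"],s["contact_force"],s["opening"])
shot("wrist","pics/w_c5.png")
over("pics/w_c5.png","pics/o_c5.png","wrist",[.5006,-.350,.191],[.029,.0345],c)
t=shot("scene","pics/s_c5.png");cv2.imwrite("pics/s_c5c.png",cv2.resize(t[90:210,210:340,::-1],None,fx=5,fy=5))
E
```

```text
35.375 [ 0.49977707 -0.34961587  0.34702005] [ 0.3636944   0.58384781 -0.40533379] 0.9983586239759659
origin 261 172 centre 304.76268669750795 301.7131006990637
```

View pics/o_c5.png

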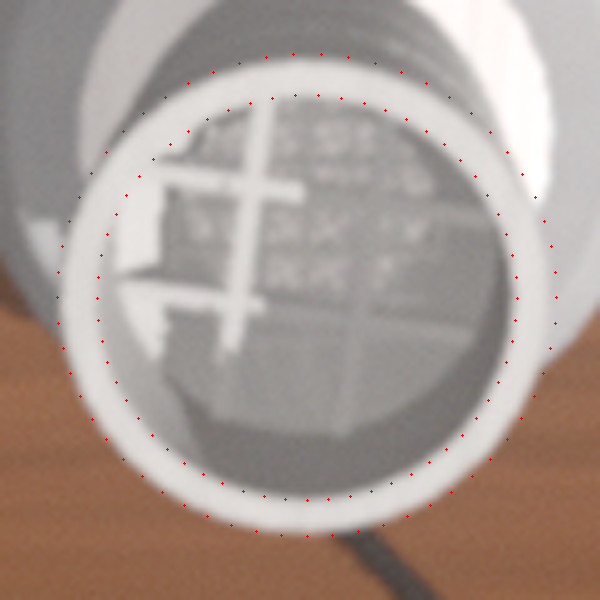

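View pics/s_c5c.png

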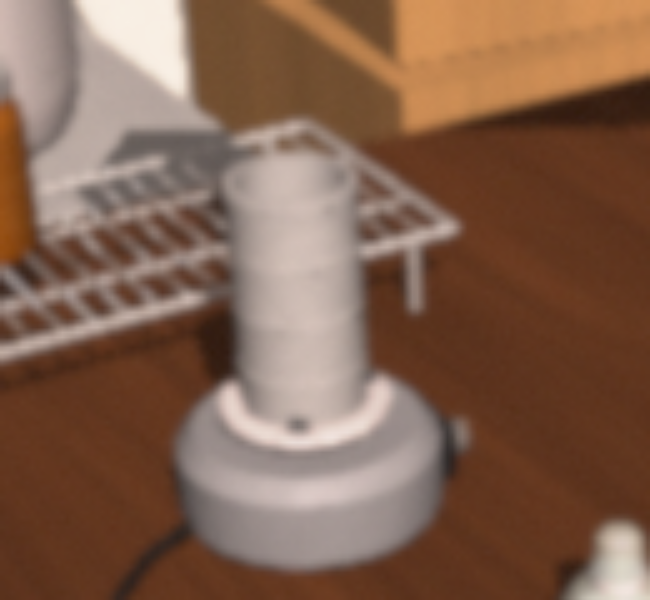

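send_rows(rows=[[0.0, 0.12, 0, 0], [0.02, 0.3, 0, 0], [0.02, 0.5, -0.06, 0], [0, 0.7, -0.15, 0], [-0.05, 0.86, -0.25, 0]])

```text
time: 36.1
eef_pos: [0.4851, -0.0902, 0.2737]
tcp_rot: [-0.001, 1.0, -0.0, 0.001]
contact_force: [0.4, 1.1, -0.2]
opening: 0.996
```

send_rows(rows=[[-0.04, 0.14, -0.08, 0], [-0.08, 0.25, -0.15, 0], [-0.11, 0.32, -0.22, 0], [-0.125, 0.337, -0.26, 0], [-0.125, 0.337, -0.26, 0], [-0.125, 0.337, -0.26, 0], [-0.125, 0.337, -0.26, 0]])

```text
time: 36.98
eef_pos: [0.4487, 0.0083, 0.1974]
tcp_rot: [0.0, 1.0, -0.0, 0.001]
contact_force: [0.2, -1.2, 0.2]
opening: 1.0
```

```bash
python3 - <<'E'
from h import *
c=cal("wrist");s=monitor.get_state();print(s["time"],s["eef_pos"],s["qpos"].round(2))
shot("wrist","pics/w_l.png")
over("pics/w_l.png","pics/o_l.png","wrist",[.447,.0095,.013],[.033],c)
over("pics/w_l.png","pics/o_l2.png","wrist",[.447,.0095,.039],[.011],c)
E
```

```text
36.975 [0.44866811 0.00825445 0.19744612] [-0.21 -0.18  2.16 -0.    1.16 -1.78]
origin 264 158 centre 304.56404092397094 300.0596134629433
origin 265 166 centre 300.4385181451994 304.43557083980227
```

View pics/o_l.png

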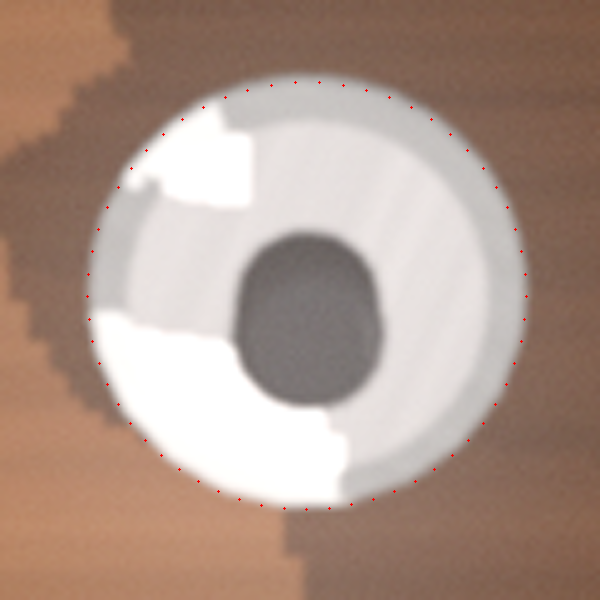

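View pics/o_l2.png

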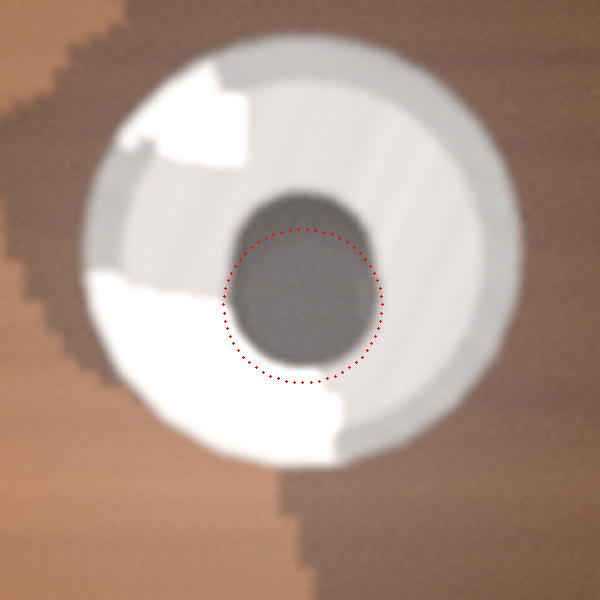

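send_rows(rows=[[-0.004, 0.001, -0.05, 0], [-0.006, 0.001, -0.15, 0], [-0.006, 0.001, -0.27, 0], [-0.006, 0.001, -0.38, 0], [-0.006, 0.001, -0.46, 0], [-0.006, 0.001, -0.51, 0], [-0.006, 0.001, -0.53, 0], [-0.006, 0.001, -0.535, 0], [-0.006, 0.001, -0.535, 0], [-0.006, 0.001, -0.535, 0]])

```text
time: 38.28
eef_pos: [0.4466, 0.0092, 0.0367]
tcp_rot: [-0.001, 1.0, -0.0, 0.001]
contact_force: [-0.1, -0.4, -0.0]
opening: 0.996
```

```bash
python3 - <<'E'
from h import *
s=monitor.get_state();print(s["time"],s["eef_pos"],s["contact_force"])
shot("wrist","pics/w_l2.png")
E
```

```text
38.275 [0.44662416 0.00924986 0.03672416] [-0.10134325 -0.42849991 -0.00766265]
```

View pics/w_l2.png

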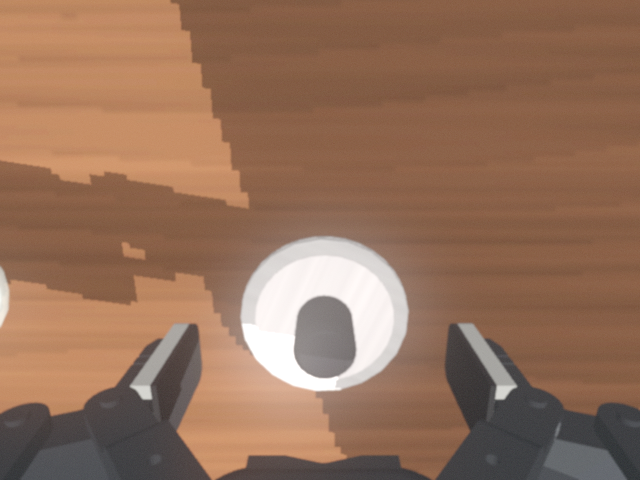

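send_rows(rows=[[0, 0.001, -0.005, 0], [0, 0.001, -0.007, 0], [0, 0.001, -0.007, 0], [0, 0.001, -0.007, 0]])

```text
time: 38.83
eef_pos: [0.4459, 0.0097, 0.0338]
tcp_rot: [-0.001, 1.0, -0.0, -0.0]
contact_force: [-0.7, -0.1, 1.0]
opening: 1.003
```

send_rows(rows=[[0, 0, 0, 0], [0, 0, 0, 0], [0, 0, 0, 0], [0, 0, 0, 0], [0, 0, 0, 0], [0, 0, 0, 0], [0, 0, 0, 0], [0, 0, 0, 0], [0, 0, 0, 0], [0, 0, 0, 0]], jaw=1)

```text
time: 40.08
eef_pos: [0.4462, 0.0096, 0.034]
tcp_rot: [-0.001, 1.0, -0.0, 0.0]
contact_force: [0.5, 0.9, 2.2]
opening: 0.239
```

send_rows(rows=[[0, 0, 0.02, 0], [0, 0, 0.1, 0], [0, 0, 0.26, 0], [0, 0, 0.44, 0], [0, 0, 0.62, 0], [0, 0, 0.74, 0], [0.02, -0.06, 0.77, 0], [0.06, -0.16, 0.77, 0], [0.09, -0.3, 0.77, 0], [0.11, -0.44, 0.77, 0], [0.13, -0.58, 0.77, 0], [0.15, -0.7, 0.77, 0]])

```text
time: 41.58
eef_pos: [0.4898, -0.2025, 0.262]
tcp_rot: [0.0, 1.0, 0.001, -0.002]
contact_force: [-0.1, -0.4, -1.0]
opening: 0.238
```

send_rows(rows=[[0.01, -0.13, 0, 0], [0.02, -0.26, 0, 0], [0.031, -0.38, 0, 0], [0.031, -0.46, 0, 0], [0.031, -0.495, 0, 0], [0.031, -0.5, 0, 0], [0.031, -0.5, 0, 0], [0.031, -0.5, 0, 0], [0.031, -0.5, 0, 0]])

```text
time: 42.7
eef_pos: [0.5005, -0.3496, 0.2651]
tcp_rot: [-0.001, 1.0, -0.0, 0.0]
contact_force: [-0.3, -0.2, -0.7]
opening: 0.237
```

```bash
python3 - <<'E'
from h import *
s=monitor.get_state();print(s["time"],s["eef_pos"],s["contact_force"])
shot("wrist","pics/w_l3.png")
t=shot("scene","pics/s_l3.png");cv2.imwrite("pics/s_l3c.png",cv2.resize(t[60:210,200:340,::-1],None,fx=4,fy=4))
E
```

```text
42.7 [ 0.50045612 -0.34962755  0.26508621] [-0.2609114  -0.22419341 -0.67770609]
```

View pics/w_l3.png

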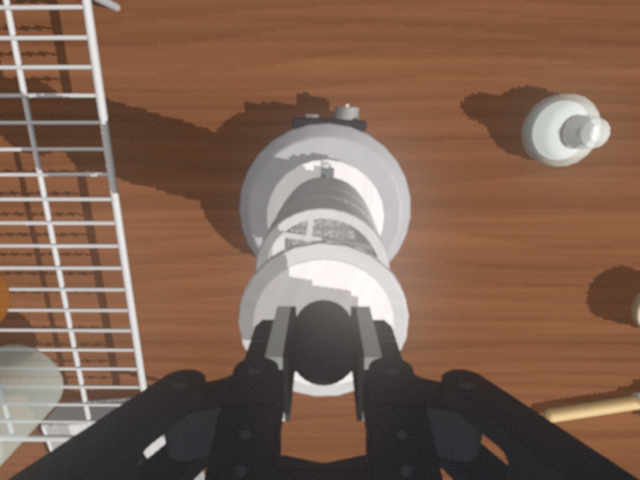

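View pics/s_l3c.png

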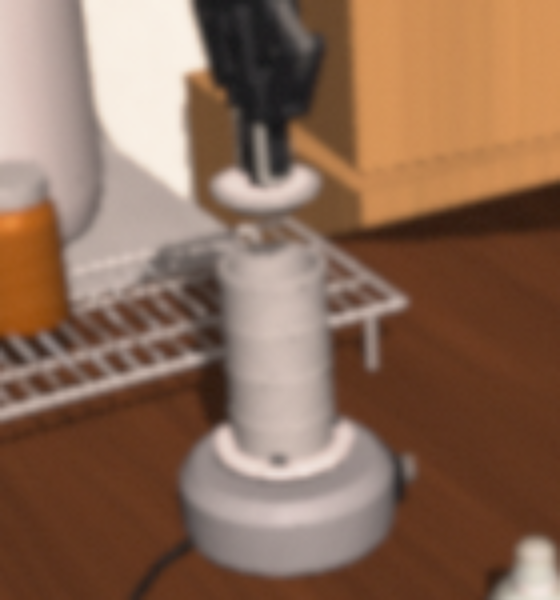

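send_rows(rows=[[0, 0, -0.02, 0], [0, 0, -0.06, 0], [0, 0, -0.1, 0], [0, 0, -0.12, 0], [0, 0, -0.135, 0], [0, 0, -0.142, 0], [0, 0, -0.145, 0], [0, 0, -0.145, 0]])

```text
time: 43.8
eef_pos: [0.5004, -0.3504, 0.2216]
tcp_rot: [-0.001, 1.0, -0.0, 0.0]
contact_force: [-0.4, -0.3, -0.9]
opening: 0.236
```

send_rows(rows=[[0, 0, -0.004, 0], [0, 0, -0.007, 0], [0, 0, -0.01, 0], [0, 0, -0.012, 0], [0, 0, -0.012, 0], [0, 0, -0.012, 0]])

```text
time: 44.55
eef_pos: [0.5003, -0.3504, 0.2178]
tcp_rot: [-0.001, 1.0, -0.0, 0.0]
contact_force: [0.8, -0.2, -1.3]
opening: 0.239
```

send_rows(rows=[[0, 0, -0.002, 0], [0, 0, -0.004, 0], [0, 0, -0.006, 0], [0, 0, -0.008, 0], [0, 0, -0.008, 0]])

```text
time: 45.18
eef_pos: [0.5004, -0.3504, 0.2161]
tcp_rot: [-0.001, 1.0, -0.0, 0.0]
contact_force: [-1.0, 0.4, 2.9]
opening: 0.234
```

send_rows(rows=[[0, 0, 0, 0], [0, 0, 0, 0], [0, 0, 0, 0], [0, 0, 0, 0], [0, 0, 0, 0], [0, 0, 0, 0], [0, 0, 0, 0], [0, 0, 0.06, 0], [0, 0, 0.2, 0], [0, 0, 0.36, 0], [0, 0, 0.48, 0], [0, 0, 0.5, 0], [0, 0, 0.5, 0], [0, 0, 0.5, 0]], jaw=0)

```text
time: 46.92
eef_pos: [0.4997, -0.3498, 0.3628]
tcp_rot: [-0.001, 1.0, 0.001, -0.001]
contact_force: [0.4, -0.6, -0.4]
opening: 1.001
```

```bash
python3 - <<'E'
from h import *
c=cal("wrist");s=monitor.get_state();print(s["time"],s["eef_pos"],s["contact_force"],s["opening"])
shot("wrist","pics/w_l5.png")
over("pics/w_l5.png","pics/o_l5.png","wrist",[.5006,-.350,.195],[.033],c)
t=shot("scene","pics/s_l5.png");cv2.imwrite("pics/s_l5c.png",cv2.resize(t[90:210,210:340,::-1],None,fx=5,fy=5))
shot("top","pics/t_end.png")
E
```

```text
46.925 [ 0.49973099 -0.34984977  0.36282895] [ 0.44546089 -0.56571608 -0.37918937] 1.0010146195757852
origin 262 168 centre 301.3541887337223 300.1872368870859
```

View pics/o_l5.png

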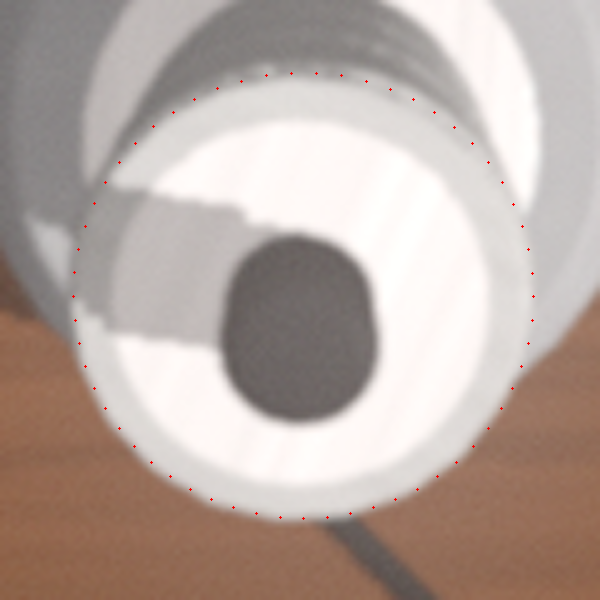

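View pics/s_l5c.png

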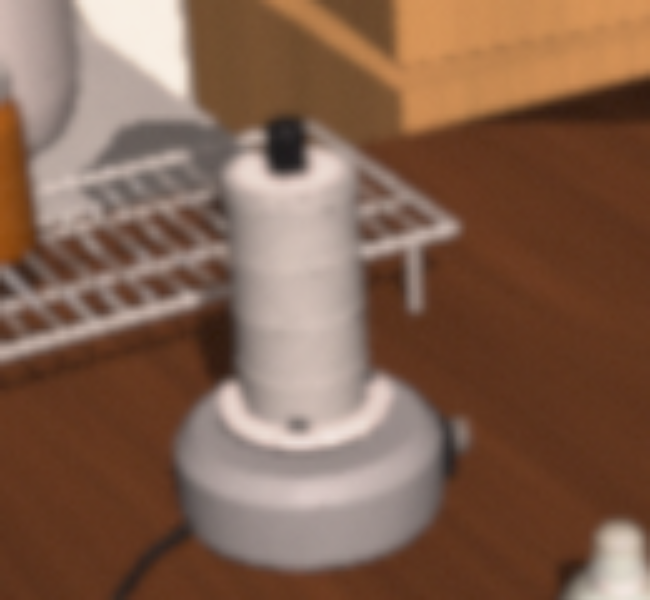

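View pics/t_end.png

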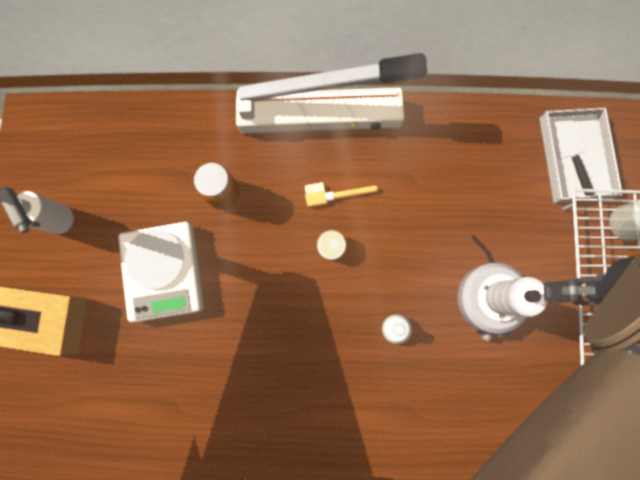

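The lid sits level, within about 1 mm of the axis. The bystanders are at their original pixels and the gripper is clear, so I'm handing the job in.

```bash
python3 -c "
from plant import workorder;print(workorder.sign_off())"
```

```text
the job is handed in; nothing more can be done
None
```

I built the stack on the catch pan in the order asked: finest, middle, coarsest, then the lid. I handed it in at about 47 s of the 90 s; sign-off gives no verdict.

- **Seating:** each piece was lowered slowly until it touched, within about 0.2 mm of its expected seated height and with about 3–6 N of upward force, then let go.
- **Final pictures:** the four pieces stand level with no gaps, and the lid is within about 1 mm of the stack axis. The gripper is open and about 15 cm above where it let go of the lid.
- **Bystanders:** in the last top view the lamp, dishes, jar, brush and scale are at their starting pixels.
- **Disagreement:** the wrist camera read about 3–4 mm higher in x than the top camera. I measured each sieve and the stack from the same wrist-camera height so the offset cancelled. The lid was read from slightly different geometry, with only about 1 mm of scatter between its readings.

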